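# Lids back on the canisters

### The arm

A 7-joint arm with a two-finger parallel gripper is mounted at the origin on a cart in front of the work surface, level with it; the furniture and walls round the work are solid. World frame = base frame: x ahead of the robot, y to its left, z up, the work surface at z = 0. Lengths are in m, angles in rad, forces in N, time in s.
With the tool pointing down it reaches from about 0.4 to 0.875 m from the base axis. Payload 6.5 kg.
Tool frame: the origin (TCP) lies where the fingers leave the gripper's body, on its centre line; the fingertips stand 64 mm ahead of it and the grasp point (between the pads) lies arm.tcp_to_grasp ahead of it (arm.tcp_to_grasp is the distance from the TCP to the grasp point, in m); z points along the fingers, y is the line along which they close (so a half turn about z gives the same grasp; the last joint's range is limited). The gripper opens to 88 mm and grips with 3 to 60 N. Pads are 18 mm wide; open, the fingers measure 123 mm over their backs; the gripper's body (75 mm by 187 mm) begins 45 mm behind the grasp point.
Start: joints at [1.125, 0.536, -0.004, 1.538, 0.003, 1.067, -0.071], TCP at [0.241, -0.604, 0.303] pointing down, gripper open.
Joint ranges: [-2.7, 2.7], [-0.37, 2.16], [-1.27, 1.26], [0.24, 2.4], [-1.31, 4.45], [0.19, 1.91], [-2.76, 2.76]. Speed limits (rad/s): [2.39, 2.39, 3.14, 3.14, 3.14, 3.14, 3.14].

### API

Orientations are given as a 3x3 rotation matrix whose columns are the frame's x, y, z axes.
In Python, from bench import state, vision, arm, search_frame, outline_of gives the robot as it stands. The module is installed in compiled form; this text tells all that it offers.
- The arm moves only by the tool play_rows, never from a script. Its argument "series" is a list that holds one entry, the list of rows, each a list of 7 numbers: the shift along the tool's x, y, z in m, then the turn, a rotation vector about the tool's x, y, z in units of 8 degrees (1.0 is 8 degrees), then the opening, from 0 (shut) to 1 (fully open). In form: [[[dx, dy, dz, wx, wy, wz, claw], ...]]. A call has 1 to 20 rows; each row shifts and turns the commanded pose from where the row before left it, along the tool's axes as they then stand; what a row does not reach is not made up. A row lasts 1/8 s, in which the tool goes at most 62.5 mm and 10.7 degrees, less where a joint would pass 70% of its speed; a pose out of reach is approached as far as the arm can. A call is refused whole if a number of a shift passes 0.0625 or a number of a turn 1, either way. A call with a gripper value outside its range is refused whole. The fingers move at their own pace and stop on an object; "squeeze" is the grip in N (left out, the last holds). Time passes only in rows, so rows that do not move let the fingers close. It gives the time, the measured TCP pose, the force, the opening and the grip force at its end, in the units of the state.
- state(): the state, without advancing time (a new reading comes with each control period).
- vision.get_image(name): name is "scene" or "top"; returns a dict with "pixels" (400x640x3 uint8, red, green, blue), "fx", "fy", "cx", "cy" (pixels), "distortion" ([k1, k2, p1, p2, k3] as OpenCV has them; the pictures are not rectified), "rvec" (rotation vector, rad) and "tvec" (3), from world to camera coordinates, as OpenCV has them. Camera axes: x right, y down, z forward; pixel columns grow to the right and rows downward; lengths in m; the calibration is good to about 2 mm. A picture is of the moment at which its call begins. There is no depth.
- arm.sign_off(): hands the job in; it is judged then, once.
Trained networks look in the newest picture that a camera, given by its name, has taken for a name from the list of things; names that differ only in an ending like _2 or _b are one class to them, and where a whole thing is asked for, a point or a joint stands for the part that bears it (a point fixed in the world has none). Each returns a list of dicts, best first, with "p" (0 to 1); they miss things now and then, are a little off and sometimes report something else, mostly with a low value. They report only what shows in the picture. A call takes as long as a camera call. They do not tell look-alikes from the thing itself.
- search_frame(camera, query): "centre" ([column, row] in pixels, amid what is visible of it).
- outline_of(camera, query): "region" (400x640 bool, what is visible of it) and "centre" ([column, row] in pixels, amid what is visible of it).
The state is a dict: "time_s": time; "joint_pos": joint angles; "qd": joint speeds; "joint_torque": joint torques, N m; "tool_pos": TCP position; "ee_rot": TCP orientation; "wrist_force": force on the tool from outside, world axes, zero at the start; "torque": the same for the moment, N m; "finger_gap": finger opening in m; "gripper_force": force on a finger pad.
Only numpy, scipy, OpenCV 4.12 (cv2) and the standard library are available. Lean on these libraries where they do the work, as an engineer would, in place of code of your own. Each camera call takes 0.05 s, during which the arm holds its last target. There are 200 camera calls.

### The job

The storage canisters have been washed and dried, and their four oak lids are stacked in one pile. Take the pile apart and close each canister with its own lid, the one of its shape and size, its flange fully down in the mouth and its plate lying flat on the rim. Leave the canisters and the two jars beside them standing where they are.

Things in the scene. Friction and masses are not known exactly. Their poses are not given: they have to be found in the camera images.
- large_square_canister: the large square canister: empty open storage canister of white stoneware, 108 mm square (corners rounded), 92 mm high, walls 6 mm, square mouth 96 mm wide, about 0.9 kg, standing loose on the worktop. Origin: centre of its underside; z up; x and y square to its sides. The places of the four canisters and of the stack of lids are interchanged from start to start.
- large_round_canister: the large round canister: empty open storage canister of white stoneware, 96 mm diameter, 84 mm high, wall 6 mm, round mouth 84 mm in diameter, about 0.7 kg, standing loose on the worktop. Origin: centre of its underside; z up. The places of the four canisters and of the stack of lids are interchanged from start to start.
- small_square_canister: the small square canister: empty open storage canister of white stoneware, 64 mm square (corners rounded), 72 mm high, walls 5 mm, square mouth 54 mm wide, about 0.45 kg, standing loose on the worktop. Origin: centre of its underside; z up; x and y square to its sides. The places of the four canisters and of the stack of lids are interchanged from start to start.
- small_round_canister: the small round canister: empty open storage canister of white stoneware, 52 mm diameter, 62 mm high, wall 5 mm, round mouth 42 mm in diameter, about 0.35 kg, standing loose on the worktop. Origin: centre of its underside; z up. The places of the four canisters and of the stack of lids are interchanged from start to start.
- large_square_lid: large square oak lid, bottom of the stack: 110 mm square plate; flange 91 mm square at the plate, 84 mm at its foot; 160 g. From its foot up: hollow flange 15 mm high, 2.5 mm play in the mouth, plate 10 mm thick, central round knob 18 mm wide, 12 mm high. Stacked lids lie 25 mm apart, over the knob below. Origin: centre of the flange's foot; z up; x, y square to its sides (any quarter turn fits).
- large_round_lid: large round oak lid, second from the bottom: 98 mm diameter plate; flange 79 mm in diameter at the plate, 72 mm at its foot; 110 g. From its foot up: hollow flange 15 mm high, 2.5 mm play in the mouth, plate 10 mm thick, central round knob 18 mm wide, 12 mm high. Its flange stands over the knob below. Origin: centre of the flange's foot; z up.
- small_square_lid: small square oak lid, third from the bottom: 66 mm square plate; flange 49 mm square at the plate, 42 mm at its foot; 60 g. From its foot up: hollow flange 15 mm high, 2.5 mm play in the mouth, plate 10 mm thick, central round knob 18 mm wide, 12 mm high. Its flange stands over the knob below. Origin: centre of the flange's foot; z up; x, y square to its sides (any quarter turn fits).
- small_round_lid: small round oak lid, top of the stack: 54 mm diameter plate; flange 37 mm in diameter at the plate, 30 mm at its foot; 35 g. From its foot up: hollow flange 15 mm high, 2.5 mm play in the mouth, plate 10 mm thick, central round knob 18 mm wide, 12 mm high. Its flange stands over the knob below; its own knob is free. Origin: centre of the flange's foot; z up.
- mustard_jar: bystander: closed jar with yellow contents and a red screw cap, 60 mm diameter, 80 mm high, about 0.23 kg. Origin: centre of its underside, z up. Not to be moved.
- dark_jar: bystander: closed jar with pale green contents and a white screw cap, 62 mm diameter, 85 mm high, about 0.29 kg. Origin: centre of its underside, z up. Not to be moved.
Not all that is in view belongs to the job. What is shaped like the small_round_lid but purple is not meant.

How it is judged:
At the end, for the whole second after the job is handed in: Each of the four lids is seated on the canister of its own shape and size: its flange in the mouth, plate on the rim (height within 3 mm, centred within 6 mm, flat within 3 degrees), every canister upright, and all released and at rest (z of large_square_lid in the frame of large_square_canister between 0.073 and 0.08 m and horizontal distance between large_square_lid and large_square_canister below 0.006 m and angle between the z axis of large_square_lid and the z axis of large_square_canister, either way round below 0.05 rad and angle between each of large_square_lid, large_square_canister, large_round_lid, large_round_canister, small_square_lid, small_square_canister, small_round_lid, small_round_canister's own z axis and vertical below 0.08 rad and linear speed of each of large_square_lid, large_square_canister, large_round_lid, large_round_canister, small_square_lid, small_square_canister, small_round_lid, small_round_canister below 0.01 m/s and z of large_round_lid in the frame of large_round_canister between 0.065 and 0.072 m and horizontal distance between large_round_lid and large_round_canister below 0.006 m and angle between the z axis of large_round_lid and the z axis of large_round_canister, either way round below 0.05 rad and z of small_square_lid in the frame of small_square_canister between 0.053 and 0.06 m and horizontal distance between small_square_lid and small_square_canister below 0.006 m and angle between the z axis of small_square_lid and the z axis of small_square_canister, either way round below 0.05 rad and z of small_round_lid in the frame of small_round_canister between 0.043 and 0.05 m and horizontal distance between small_round_lid and small_round_canister below 0.006 m and angle between the z axis of small_round_lid and the z axis of small_round_canister, either way round below 0.05 rad); the robot touches nothing.
It fails at once if a canister is shoved more than 30 mm or tipped more than about 17 degrees (distance of any of large_square_canister, large_round_canister, small_square_canister, small_round_canister from where it was at the start of the episode above 0.03 m or angle between any of large_square_canister, large_round_canister, small_square_canister, small_round_canister's own z axis and vertical above 0.3 rad).
It fails at once if one of the two jars is shoved more than 20 mm or tipped more than about 17 degrees (distance of any of mustard_jar, dark_jar from where it was at the start of the episode above 0.02 m or angle between any of mustard_jar, dark_jar's own z axis and vertical above 0.3 rad).
It also fails if it takes over 96 s, if anything falls off the work surface, if the arm or the gripper's body presses on something with over 40 N, if the wrist force passes 120 N, or if a joint passes its speed limit or range.

## Working session

There is one attempt and no reset: what is moved stays moved. The work goes in short steps, Python scripts to look and compute and a tool call to move; the robot and the scene stay as the last step left them, time stands still between calls to the robot, and variables do not carry over. Pictures are saved under pics/ and viewed, at most 14 in all, crops included, and the job is handed in when it is done.

Besides the shell and the picture viewer there is one more tool, called after "Call:" as name([rows], argument=value, ...), one row to a line, values as JSON. play_rows: Moves the arm, as the interface text tells. Its arguments: {"type":"object","properties":{"series":{"type":"array"},"squeeze":{"type":"number"}},"required":["series"]}

```bash
mkdir -p pics; cat > h.py <<'E'
import numpy as np, cv2
from bench import state, vision, arm, search_frame, outline_of
def cam(name):
    d=vision.get_image(name); K=np.array([[d['fx'],0,d['cx']],[0,d['fy'],d['cy']],[0,0,1.]])
    return d,K,np.array(d['distortion'],float),cv2.Rodrigues(np.array(d['rvec'],float))[0],np.array(d['tvec'],float)
def w(c,uv,z):
    d,K,D,R,t=c
    p=cv2.undistortPoints(np.array(uv,float).reshape(-1,1,2),K,D).reshape(-1,2)
    r=np.c_[p,np.ones(len(p))]@R; o=-R.T@t
    return o+r*((z-o[2])/r[:,2])[:,None]
def proj(c,P):
    d,K,D,R,t=c
    return cv2.projectPoints(np.array(P,float).reshape(-1,1,3),np.array(d['rvec'],float),t,K,D)[0].reshape(-1,2)
def save(c,n): cv2.imwrite('pics/'+n,c[0]['pixels'][:,:,::-1])
E
python3 - <<'E'
from h import *
for n in ('scene','top'):
    c=cam(n); save(c,n+'0.png'); print(n,-c[3].T@c[4], c[3][2])
    for q in 'large_square_canister large_round_canister small_square_canister small_round_canister large_square_lid large_round_lid small_square_lid small_round_lid mustard_jar dark_jar'.split():
        print(q,[(np.round(r['centre']),round(r['p'],2)) for r in search_frame(n,q)])
s=state(); print(arm.tcp_to_grasp,s['ee_rot'],s['finger_gap'],s['time_s'])
E
```

```text
scene [-0.11618516  0.54000798  0.68725316] [ 0.63789635 -0.50831743 -0.57853404]
large_square_canister [(array([265., 207.]), 0.57)]
large_round_canister [(array([327., 177.]), 0.7)]
small_square_canister [(array([262., 269.]), 0.9), (array([328., 177.]), 0.69)]
small_round_canister [(array([341., 228.]), 0.81)]
large_square_lid [(array([405., 204.]), 0.57)]
large_round_lid [(array([394., 191.]), 0.75), (array([402., 204.]), 0.4)]
small_square_lid [(array([394., 182.]), 0.74)]
small_round_lid [(array([354., 210.]), 0.76), (array([399., 173.]), 0.62), (array([294., 248.]), 0.54)]
mustard_jar [(array([216., 238.]), 0.71)]
dark_jar [(array([373., 165.]), 0.56)]
top [0.39656999 0.01127353 0.96967547] [ 0.16701741  0.0112711  -0.98588952]
large_square_canister [(array([282., 159.]), 0.81)]
large_round_canister [(array([382., 158.]), 0.97), (array([442., 223.]), 0.75)]
small_square_canister [(array([235., 239.]), 0.82)]
small_round_canister [(array([336., 238.]), 0.81), (array([426., 230.]), 0.34)]
large_square_lid [(array([420., 238.]), 0.84)]
large_round_lid [(array([433., 237.]), 0.87), (array([283., 162.]), 0.29)]
small_square_lid [(array([426., 233.]), 0.71)]
small_round_lid [(array([288., 225.]), 0.95), (array([439., 223.]), 0.9), (array([368., 215.]), 0.71)]
mustard_jar [(array([224., 177.]), 0.63)]
dark_jar [(array([445., 169.]), 0.59)]
0.0453 [[ 9.28718763e-01  3.70784914e-01 -8.28816855e-05]
 [ 3.70784913e-01 -9.28718767e-01 -2.45473613e-05]
 [-8.60755680e-05 -7.93368355e-06 -9.99999996e-01]] 0.08785722671212282 1.1
```

View pics/scene0.png

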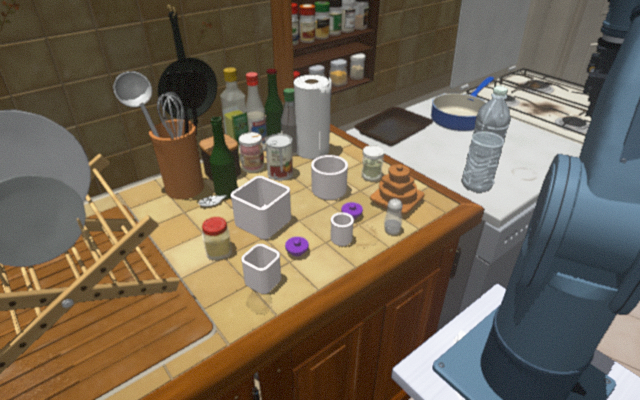

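View pics/top0.png

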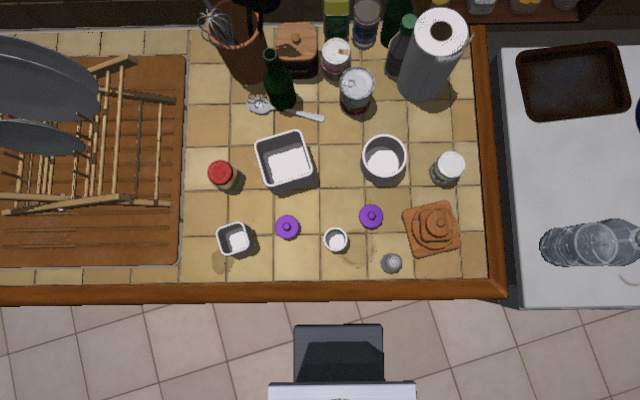

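The two purple knobbed lids, at top (287,227) and (371,216), are decoys. The oak stack is at top (432,230) with the small round lid at about (439,223). Next I'll fit poses to the outlines from both cameras.

```bash
cat > fit.py <<'E'
from h import *
from scipy.optimize import minimize
S=8
def ring(kind,wd,z,x,y,a,n=48,r=0.0):
    if kind=='r':
        t=np.linspace(0,2*np.pi,n,endpoint=False); q=np.c_[np.cos(t),np.sin(t)]*wd/2
    else:
        h=wd/2-r; t=np.linspace(0,np.pi/2,8)
        q=np.concatenate([np.c_[sx*h+r*np.cos(t+k*np.pi/2),sy*h+r*np.sin(t+k*np.pi/2)] for k,(sx,sy) in enumerate([(1,1),(-1,1),(-1,-1),(1,-1)])])
        R=np.array([[np.cos(a),-np.sin(a)],[np.sin(a),np.cos(a)]]); q=q@R.T
    return np.c_[q+[x,y],np.full(len(q),z)]
def mask(c,parts,ss=4):
    m=np.zeros((400*ss,640*ss),np.uint8)
    for P in parts:
        u=(proj(c,P)+0.5)*ss-0.5
        h=cv2.convexHull(u.astype(np.float32))
        cv2.fillConvexPoly(m,np.round(h*2**S).astype(np.int32),1,shift=S)
    return cv2.resize(m.astype(np.float32),(640,400),interpolation=cv2.INTER_AREA)
def fit(cams,regs,model,x0,kind,occ=None):
    occ=occ or [0*r.astype(float) for r in regs]
    def cost(p):
        a=p[2]/20 if kind=='s' else 0
        v=0
        for c,r,o in zip(cams,regs,occ):
            m=mask(c,model(p[0]/1000,p[1]/1000,a))*(1-o)
            v+=1-np.minimum(m,r).sum()/np.maximum(m,r).sum()
        return v
    best=None
    for a0 in ([0,.4,-.4,.75] if kind=='s' else [0]):
        p0=np.array([x0[0]*1000,x0[1]*1000]+([a0*20] if kind=='s' else []))
        sim=np.vstack([p0]+[p0+8*np.eye(len(p0))[i] for i in range(len(p0))])
        r=minimize(cost,p0,method='Nelder-Mead',options=dict(initial_simplex=sim,xatol=.05,fatol=1e-4))
        if best is None or r.fun<best.fun: best=r
    p=best.x; return p[0]/1000,p[1]/1000,(p[2]/20 if kind=='s' else 0.),best.fun
CAN=dict(large_square=('s',.108,.092,.010),large_round=('r',.096,.084,0),small_square=('s',.064,.072,.007),small_round=('r',.052,.062,0))
LID=dict(small_round=('r',.054,.075),small_square=('s',.066,.050),large_round=('r',.098,.025),large_square=('s',.110,0.))
def canm(n):
    k,wd,h,r=CAN[n]; return lambda x,y,a:[np.r_[ring(k,wd,0,x,y,a,r=r),ring(k,wd,h,x,y,a,r=r)]]
def lidm(n,base=None):
    k,wd,b=LID[n]; b=b if base is None else base
    return lambda x,y,a:[np.r_[ring(k,wd,b+.015,x,y,a),ring(k,wd,b+.025,x,y,a)],np.r_[ring('r',.018,b+.025,x,y,0),ring('r',.018,b+.037,x,y,0)]]
E
cat > m.py <<'E'
from fit import *
T,C=cam('top'),cam('scene')
def best(cn,c,q,xyz):
    u=proj(c,[xyz])[0]
    L=[r for r in outline_of(cn,q) if np.hypot(*(np.array(r['centre'])-u))<18]
    return L[0]['region'] if L else None
seed=dict(large_square=(282,159),large_round=(382,158),small_square=(235,239),small_round=(336,238))
im=cv2.resize(T[0]['pixels'][:,:,::-1],None,fx=3,fy=3,interpolation=cv2.INTER_CUBIC)
def draw(P): cv2.polylines(im,[np.round((proj(T,P)+.5)*3-.5).astype(np.int32)],True,(0,255,0),1)
for n in CAN:
    x0=w(T,[seed[n]],CAN[n][2]/2)[0]
    for sel in ('top','scene','both'):
        rs=[(c,best(cn,c,n+'_canister',x0)) for cn,c in (('top',T),('scene',C)) if sel in (cn,'both')]
        rs=[q for q in rs if q[1] is not None]
        if rs:
            f=fit([q[0] for q in rs],[q[1] for q in rs],canm(n),x0[:2],CAN[n][0]); print(n,sel,len(rs),np.round(f,4))
    k,wd,h,r=CAN[n]; draw(ring(k,wd,h,*f[:3],r=r)); draw(ring(k,wd,0,*f[:3],r=r))
for sel in ('top','both'):
    cs=[('top',T)]+([('scene',C)] if sel=='both' else []); occ=[np.zeros((400,640)) for _ in cs]
    for n in LID:
        x0=w(T,[(432,230)],.05)[0]; x0[2]=LID[n][2]+.02
        rs=[best(cn,c,n+'_lid',x0) for cn,c in cs]
        if any(r is None for r in rs): print('miss',n); continue
        f=fit([c for _,c in cs],rs,lidm(n),x0[:2],LID[n][0],occ); print(n,'lid',sel,np.round(f,4))
        occ=[np.maximum(o,mask(c,lidm(n)(*f[:3]))) for o,(_,c) in zip(occ,cs)]
        if sel=='both': draw(ring(LID[n][0],LID[n][1],LID[n][2]+.025,*f[:3]))
cv2.imwrite('pics/o1.png',im[330:870,630:1430])
E
python3 m.py
```

```text
large_square top 1 [0.6317 0.1159 0.2698 0.0374]
large_square scene 1 [0.6298 0.1141 0.2719 0.0669]
large_square both 2 [0.6315 0.1157 0.2745 0.1116]
large_round top 1 [ 0.6336 -0.0992  0.      0.0346]
large_round scene 1 [ 0.6327 -0.1012  0.      0.0686]
large_round both 2 [ 0.6332 -0.0998  0.      0.1192]
small_square top 1 [0.4642 0.2253 0.2576 0.118 ]
small_square scene 1 [0.4609 0.2235 0.7206 0.1078]
small_square both 2 [0.4633 0.2242 0.3123 0.2413]
small_round top 1 [0.4597 0.0086 0.     0.1071]
small_round scene 1 [0.4572 0.008  0.     0.0955]
small_round both 2 [0.4586 0.008  0.     0.2208]
small_round lid top [ 0.4855 -0.2034  0.      0.0663]
small_square lid top [ 0.4851 -0.2028  0.0402  0.2464]
large_round lid top [ 0.4853 -0.2052  0.      0.2135]
large_square lid top [ 0.4816 -0.2041  0.2247  0.1718]
small_round lid both [ 0.4847 -0.2033  0.      0.3376]
small_square lid both [ 0.484  -0.2023  1.5534  0.5193]
large_round lid both [ 0.4839 -0.2053  0.      0.4206]
large_square lid both [ 0.4801 -0.2042  0.2293  0.6048]
```

View pics/o1.png

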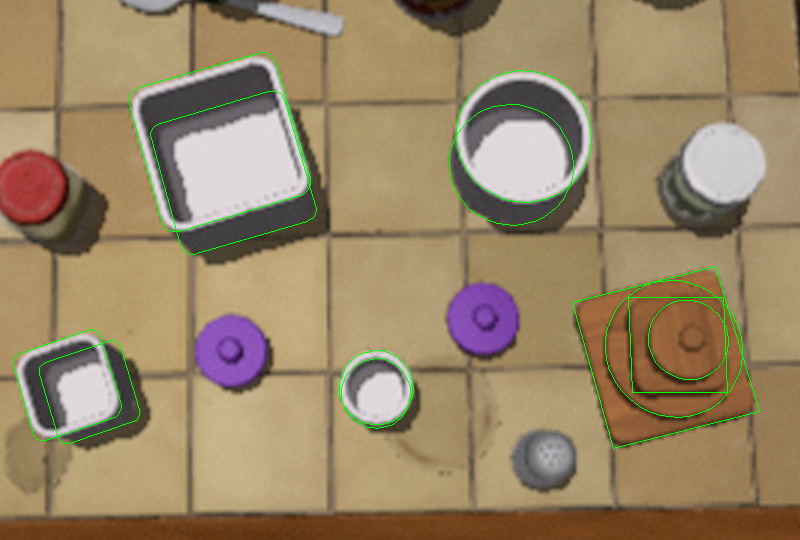

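The top view shows the oak small round lid with its free knob at crop (691,338), crowning the stack. The purple ones are plainly decoys. Wireframes fit well, except that the small square yaws need refining on the edges.

```bash
cat > ref.py <<'E'
from fit import *
T=cam('top'); im=T[0]['pixels'].astype(np.float32)
B=cv2.GaussianBlur(im[:,:,2],(0,0),.6); G=cv2.GaussianBlur(im.mean(2),(0,0),.8)
def samp(I,P):
    u=proj(T,P).astype(np.float32); return cv2.remap(I,u[:,:1],u[:,1:],cv2.INTER_CUBIC)[:,0]
def dense(k,wd,z,p,r=0):
    a=p[2] if k=='s' else 0
    P=ring(k,wd,z,p[0],p[1],a,n=120,r=max(r,1e-4)); 
    if k=='r': return P
    Q=np.r_[P,P[:1]]; d=np.r_[0,np.cumsum(np.linalg.norm(np.diff(Q,axis=0),axis=1))]; t=np.linspace(0,d[-1],200,endpoint=False)
    return np.c_[[np.interp(t,d,Q[:,i]) for i in range(3)]].T
def opt(f,p0,k):
    best=None
    for a0 in ([p0[2]-.15,p0[2],p0[2]+.15] if k=='s' else [0]):
        q0=np.array([p0[0]*1e3,p0[1]*1e3,a0*20]); 
        sim=np.vstack([q0]+[q0+2.5*np.eye(3)[i] for i in range(3 if k=='s' else 2)]); 
        if k=='r': sim=sim[:,:2]
        g=lambda q:-f([q[0]/1e3,q[1]/1e3,q[2]/20 if k=='s' else 0])
        r=minimize(g,sim[0],method='Nelder-Mead',options=dict(initial_simplex=sim,xatol=.02,fatol=1e-3))
        if best is None or r.fun<best.fun: best=r
    q=best.x; return np.round([q[0]/1e3,q[1]/1e3,q[2]/20 if k=='s' else 0,-best.fun],4)
P0=dict(large_square=(.6317,.1159,.27),large_round=(.6336,-.0992,0),small_square=(.4642,.2253,.27),small_round=(.4597,.0086,0))
if __name__=='__main__':
    for n,(k,wd,h,r) in CAN.items():
        t=.006 if wd>.09 else .005
        f=lambda p:(2*samp(B,dense(k,wd-t,h,p,r-t/2)).mean()-samp(B,dense(k,wd+.005,h,p,r+.002)).mean()-samp(B,dense(k,wd-2*t-.005,h,p,max(r-t-.002,0))).mean())
        print(n,opt(f,P0[n],k))
    L0=dict(small_round=(.4855,-.2034,0),small_square=(.4851,-.2028,.04),large_round=(.4853,-.2052,0),large_square=(.4816,-.2041,.2247))
    for n,(k,wd,b) in LID.items():
        for s in (1,-1):
            f=lambda p:abs(samp(G,dense(k,wd-.004,b+.025,p))-samp(G,dense(k,wd+.004,b+.025,p))).mean()+0*s
        print(n,'lid',opt(f,L0[n],k))
    kn=lambda p:abs(samp(G,dense('r',.014,.112,p))-samp(G,dense('r',.022,.112,p))).mean()
    print('knob',opt(kn,(.4855,-.2034,0),'r'))
    s=state(); print(s['tool_pos'],s['wrist_force'])
    c=cv2.resize(im[195:265,395:470,::-1].astype(np.uint8),None,fx=7,fy=7,interpolation=cv2.INTER_CUBIC); cv2.imwrite('pics/stack.png',c)
E
python3 ref.py
```

```text
large_square [6.305000e-01 1.150000e-01 2.850000e-01 1.871152e+02]
large_round [ 6.327000e-01 -9.980000e-02  0.000000e+00  1.925494e+02]
small_square [  0.4633   0.224    0.3134 140.0052]
small_round [4.589000e-01 8.100000e-03 0.000000e+00 1.583005e+02]
small_round lid [ 0.4851 -0.2055  0.     15.3582]
small_square lid [ 0.4854 -0.1997  0.0232 16.4481]
large_round lid [ 0.4856 -0.2032  0.     15.9268]
large_square lid [ 0.4786 -0.2025  0.226  26.1385]
knob [ 0.4826 -0.2021  0.     13.9622]
[ 0.24098636 -0.60368438  0.30273327] [-0.22377165 -0.42565544  0.38899731]
```

View pics/stack.png

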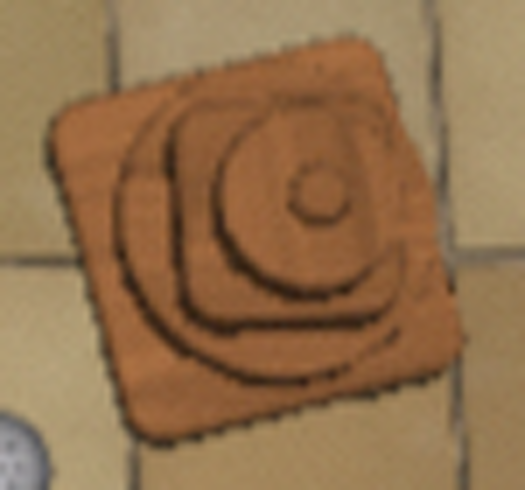

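Call:
play_rows([
  [[0,0,-0.02,0,0,0.91,0.6],[0,0,-0.02,0,0,0.91,0.6],[0,0,-0.02,0,0,0.9,0.6],[0.02,-0.035,0,0,0,0,0.5],[0.02,-0.035,0,0,0,0,0.5],[0.02,-0.035,0,0,0,0,0.5],[0.02,-0.035,0,0,0,0,0.5],[0.02,-0.035,0,0,0,0,0.5],[0.02,-0.035,0,0,0,0,0.5],[0.02,-0.035,0,0,0,0,0.5],[0.02,-0.035,0,0,0,0,0.5],[0.02,-0.035,0,0,0,0,0.5],[0.02,-0.035,0,0,0,0,0.5],[0.02,-0.035,0,0,0,0,0.5],[0.023,-0.016,0,0,0,0,0.5],[0,0,0,0,0,0,0.5],[0,0,0,0,0,0,0.5]],
], squeeze=20)

```text
time_s: 4.78
tool_pos: [0.4832, -0.2036, 0.3626]
ee_rot: [[1.0, -0.001, -0.001], [-0.001, -1.0, -0.001], [-0.001, 0.001, -1.0]]
wrist_force: [0.6, -0.6, -0.3]
finger_gap: 0.044
gripper_force: 0.0
```

Call:
play_rows([
  [[0.001,0,0.04,0,0,0,0.5],[0,0,0.04,0,0,0,0.5],[0,0,0.04,0,0,0,0.5],[0,0,0.04,0,0,0,0.5],[0,0,0.025,0,0,0,0.5],[0,0,0.011,0,0,0,0.5],[0,0,0,0,0,0,0.5],[0,0,0,0,0,0,0.3],[0,0,0,0,0,0,0],[0,0,0,0,0,0,0],[0,0,0,0,0,0,0],[0,0,0,0,0,0,0]],
], squeeze=20)

```text
time_s: 6.28
tool_pos: [0.4852, -0.2028, 0.167]
ee_rot: [[1.0, 0.0, 0.001], [0.0, -1.0, -0.0], [0.001, 0.0, -1.0]]
wrist_force: [-0.7, -1.0, 1.5]
finger_gap: 0.0168
gripper_force: 20.0
```

Call:
play_rows([
  [[0,0,-0.01,0,0,0,0],[0,0,-0.03,0,0,0,0],[0,0,-0.04,0,0,0,0],[-0.002,-0.02,0,0,0,0,0],[-0.004,-0.04,0,0,0,0,0],[-0.005,-0.04,0,0,0,0,0],[-0.005,-0.04,0,0,0,0,0],[-0.005,-0.04,0,0,0,0,0],[-0.004,-0.02,0,0,0,0,0],[0,-0.011,0.02,0,0,0,0],[0,0,0.03,0,0,0,0],[0,0,0.01,0,0,0,0],[0,0,0,0,0,0,0],[0,0,0,0,0,0,0]],
], squeeze=20)

```text
time_s: 8.02
tool_pos: [0.4605, 0.0082, 0.1876]
ee_rot: [[1.0, -0.0, 0.001], [-0.0, -1.0, -0.0], [0.001, 0.0, -1.0]]
wrist_force: [0.5, 0.1, -1.1]
finger_gap: 0.0167
gripper_force: 20.0
```

```bash
python3 - <<'E'
from h import *
T,C=cam('top'),cam('scene')
a=cv2.resize(T[0]['pixels'][190:290,270:480,::-1],None,fx=3,fy=3,interpolation=cv2.INTER_CUBIC)
b=cv2.resize(C[0]['pixels'][160:260,280:490,::-1],None,fx=3,fy=3,interpolation=cv2.INTER_CUBIC)
cv2.imwrite('pics/g1.png',np.vstack([b[:290],a]))
E
```

```text
(no output)
```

View pics/g1.png

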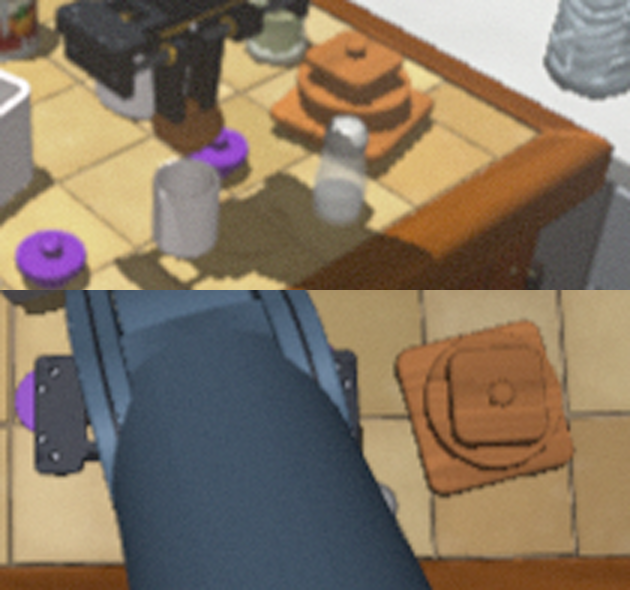

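Call:
play_rows([
  [[-0.001,0,0.015,0,0,0,0],[0,0,0.01,0,0,0,0],[0,0,0.008,0,0,0,0],[0,0,0.006,0,0,0,0],[0,0,0.006,0,0,0,0],[0,0,0,0,0,0,0]],
], squeeze=20)

```text
time_s: 8.88
tool_pos: [0.4587, 0.0084, 0.1413]
ee_rot: [[1.0, 0.0, -0.001], [0.0, -1.0, -0.0], [-0.001, 0.0, -1.0]]
wrist_force: [-0.5, 0.1, -0.0]
finger_gap: 0.017
gripper_force: 20.0
```

Call:
play_rows([
  [[0,0,0.0025,0,0,0,0],[0,0,0,0,0,0,0],[0,0,0,0,0,0,0.3],[0,0,0,0,0,0,0.5],[0,0,-0.01,0,0,0,0.5],[0,0,-0.04,0,0,0,0.5],[0,0,-0.05,0,0,0,0.5]],
])

```text
time_s: 9.75
tool_pos: [0.4583, 0.0084, 0.2403]
ee_rot: [[1.0, 0.0, -0.002], [0.0, -1.0, 0.0], [-0.002, -0.0, -1.0]]
wrist_force: [1.6, -0.4, -0.4]
finger_gap: 0.0441
gripper_force: 0.0
```

```bash
cat > lid.py <<'E'
import sys
from fit import *
import ref
# python3 lid.py name base x y yaw : outline + edge fit of the stack's top lid in the top view
n,b,x,y,a=sys.argv[1],*map(float,sys.argv[2:6])
k,wd,_=LID[n]
G=ref.G; T=ref.T
u=proj(T,[(x,y,b+.02)])[0]
L=[r for r in outline_of('top',n+'_lid') if np.hypot(*(np.array(r['centre'])-u))<18]
if L: print('outline',np.round(fit([T],[L[0]['region']],lidm(n,b),(x,y),k),4), L[0]['p'])
f=lambda p:abs(ref.samp(G,ref.dense(k,wd-.004,b+.025,p,.006))-ref.samp(G,ref.dense(k,wd+.004,b+.025,p,.008))).mean()
print('edge',ref.opt(f,(x,y,a),k))
R=cv2.GaussianBlur(ref.im[:,:,0],(0,0),.8)
kn=lambda p:abs(ref.samp(R,ref.dense('r',.013,b+.037,p))-ref.samp(R,ref.dense('r',.023,b+.037,p))).mean()
print('knob',ref.opt(kn,(x,y,0),'r'))
E
python3 lid.py small_square .05 .484 -.203 .03
python3 - <<'E'
from fit import *
C=cam('scene')
for n in ('small_round_lid',):
    for r in outline_of('scene',n): 
        if r['p']>.3: print(r['centre'],r['p'], fit([C],[r['region']],lidm('small_round',.047),w(C,[r['centre']],.07)[0][:2],'r'))
E
```

```text
outline [ 0.4853 -0.202   1.6172  0.1155] 0.79
edge [ 0.4859 -0.2049  0.0311 20.2717]
knob [ 0.481  -0.2016  0.     20.2628]
[340.9, 221.4] 0.9 (np.float64(0.4543441928848297), np.float64(0.010812389981851286), 0.0, np.float64(0.09439728353140919))
[294.7, 244.6] 0.76 (np.float64(0.44535842383785906), np.float64(0.14400166343001503), 0.0, np.float64(0.26366291197329994))
[354.6, 207.8] 0.65 (np.float64(0.4632845884071567), np.float64(-0.028888128194910236), 0.0, np.float64(0.3683827542295798))
```

```bash
python3 - <<'E'
from fit import *
C=cam('scene')
r=outline_of('scene','small_round_lid')[0]
for b in (.047,.050,.053): print(b,np.round(fit([C],[r['region']],lidm('small_round',b),(.456,.009),'r'),4))
im=cv2.resize(C[0]['pixels'][190:260,310:390,::-1],None,fx=8,fy=8,interpolation=cv2.INTER_CUBIC)
def draw(P,col): cv2.polylines(im,[np.round((proj(C,P)-[310,190]+.5)*8-.5).astype(np.int32)],True,col,1)
draw(ring('r',.054,.072,.4572,.008,0),(0,255,0)); draw(ring('r',.052,.062,.4572,.008,0),(255,0,0)); draw(ring('r',.052,.0,.4572,.008,0),(255,0,0))
cv2.imwrite('pics/s1.png',im)
E
```

```text
0.047 [0.4548 0.0074 0.     0.1148]
0.05 [0.4526 0.0103 0.     0.1227]
0.053 [0.45   0.0129 0.     0.1296]
```

View pics/s1.png

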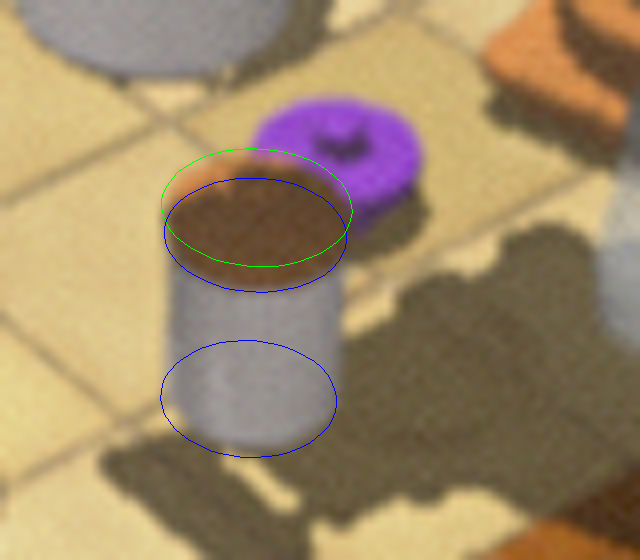

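The small round lid covers its canister's rim with no gap showing (crop 255,215). Next is the small square lid.

Call:
play_rows([
  [[0.005,0.03,0,0,0,0,0.5],[0.005,0.04,0,0,0,0,0.5],[0.005,0.04,0,0,0,0,0.5],[0.005,0.04,0,0,0,0,0.5],[0.005,0.04,0,0,0,0,0.5],[0,0.021,0.02,0,0,0,0.5],[0,0,0.04,0,0,0,0.5],[0,0,0.03,0,0,0,0.5],[0,0,0.008,0,0,0,0.5],[0,0,0,0,0,0,0.5],[0,0,0,0,0,0,0.3],[0,0,0,0,0,0,0],[0,0,0,0,0,0,0],[0,0,0,0,0,0,0],[0,0,0,0,0,0,0]],
], squeeze=25)

```text
time_s: 11.92
tool_pos: [0.4843, -0.2027, 0.1415]
ee_rot: [[1.0, 0.0, 0.001], [0.0, -1.0, -0.0], [0.001, 0.0, -1.0]]
wrist_force: [0.8, -0.2, 3.4]
finger_gap: 0.0169
gripper_force: 25.0
```

Call:
play_rows([
  [[0,0,-0.01,0,0,0,0],[0,0,-0.04,0,0,0,0],[0,0,-0.04,0,0,0,0],[-0.001,-0.025,0,0,0,0,0],[-0.002,-0.04,0,0,0,0,0],[-0.002,-0.045,0,0,0,0,0],[-0.002,-0.045,0,0,0,0,0],[-0.002,-0.045,0,0,0,0,0],[-0.002,-0.045,0,0,0,0,0],[-0.002,-0.045,0,0,0,0,0],[-0.002,-0.045,0,0,0,0,0],[-0.002,-0.04,0,0,0,0,0],[-0.002,-0.032,0,0,0,0,0],[-0.002,-0.02,0,0,0,0,0],[0,0,0,0,0,-0.7,0],[0,0,0,0,0,-0.7,0],[0,0,0.02,0,0,-0.6,0],[0,0,0.03,0,0,0,0],[0,0,0,0,0,0,0],[0,0,0,0,0,0,0]],
])

```text
time_s: 14.42
tool_pos: [0.4633, 0.2245, 0.1822]
ee_rot: [[0.961, 0.276, 0.001], [0.276, -0.961, 0.0], [0.001, -0.0, -1.0]]
wrist_force: [-0.4, 0.7, 0.5]
finger_gap: 0.017
gripper_force: 25.0
```

```bash
python3 - <<'E'
from h import *
C=cam('scene')
cv2.imwrite('pics/s2.png',cv2.resize(C[0]['pixels'][200:300,210:330,::-1],None,fx=5,fy=5,interpolation=cv2.INTER_CUBIC))
E
python3 lid.py large_round .025 .484 -.203 0
```

```text
edge [ 0.4859 -0.2062  0.     18.6252]
knob [ 0.4809 -0.2038  0.     25.1248]
```

View pics/s2.png

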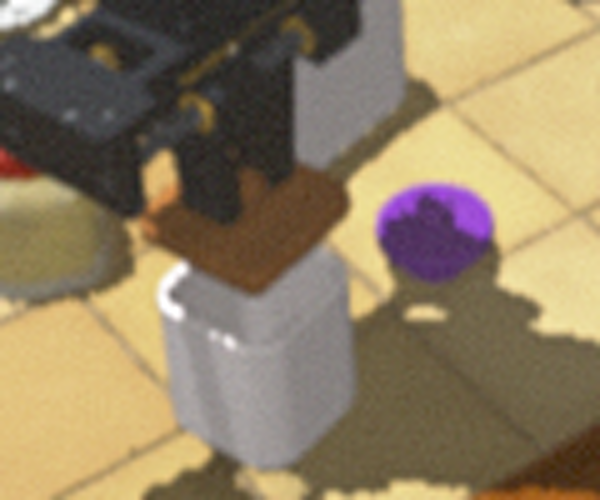

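The lid is square with the canister, its near corner above the canister's corner (crop 255,290). Lowering now.

Call:
play_rows([
  [[0,0,0.01,0,0,0,0],[0,0,0.008,0,0,0,0],[0,0,0.006,0,0,0,0],[0,0,0.006,0,0,0,0],[0,0,0.002,0,0,0,0],[0,0,0,0,0,0,0]],
])

```text
time_s: 15.32
tool_pos: [0.4627, 0.2242, 0.1494]
ee_rot: [[0.961, 0.276, -0.001], [0.276, -0.961, -0.001], [-0.001, 0.0, -1.0]]
wrist_force: [-1.9, -1.2, 4.6]
finger_gap: 0.0169
gripper_force: 25.0
```

Call:
play_rows([
  [[0,0,0.001,0,0,0,0],[0,0,0,0,0,0,0.3],[0,0,0,0,0,0,0.5],[0,0,-0.01,0,0,0,0.5],[0,0,-0.04,0,0,0,0.5],[0,0,-0.04,0,0,0.7,0.5],[0,0,0,0,0,0.7,0.5],[0,0,0,0,0,0.6,0.5],[0,0.03,0,0,0,0,0.5],[0,0.04,0,0,0,0,0.5],[0,0.04,0,0,0,0,0.5],[0,0,0,0,0,0,0.5]],
])

```text
time_s: 16.82
tool_pos: [0.4631, 0.1112, 0.2386]
ee_rot: [[1.0, -0.005, -0.0], [-0.005, -1.0, -0.001], [-0.0, 0.001, -1.0]]
wrist_force: [-0.5, -0.4, -0.3]
finger_gap: 0.0442
gripper_force: 0.0
```

```bash
python3 - <<'E'
from fit import *
C=cam('scene')
im=cv2.resize(C[0]['pixels'][230:300,225:305,::-1],None,fx=6,fy=6,interpolation=cv2.INTER_CUBIC)
cv2.imwrite('pics/s3.png',im)
E
python3 lid.py large_round .025 .484 -.203 0
```

```text
outline [ 0.4848 -0.2048  0.      0.0315] 0.66
edge [ 0.486  -0.2061  0.     18.4892]
knob [ 0.4809 -0.2037  0.     24.4717]
```

View pics/s3.png

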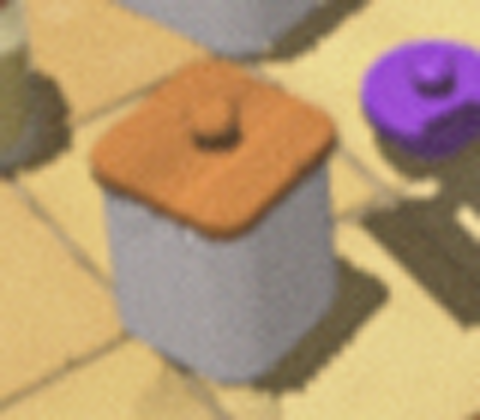

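The small square lid lies flat, closing its canister evenly on all sides (crop 215,150). Next is the large round lid.

Call:
play_rows([
  [[0.002,0.03,0,0,0,-0.03,0.5],[0.003,0.04,0,0,0,0,0.5],[0.003,0.045,0,0,0,0,0.5],[0.003,0.045,0,0,0,0,0.5],[0.003,0.045,0,0,0,0,0.5],[0.003,0.045,0,0,0,0,0.5],[0.003,0.04,0,0,0,0,0.5],[0.001,0.025,0.02,0,0,0,0.5],[0,0,0.04,0,0,0,0.5],[0,0,0.04,0,0,0,0.5],[0,0,0.0165,0,0,0,0.5],[0,0,0.005,0,0,0,0.5],[0,0,0,0,0,0,0.5],[0,0,0,0,0,0,0.3],[0,0,0,0,0,0,0],[0,0,0,0,0,0,0],[0,0,0,0,0,0,0],[0,0,0,0,0,0,0]],
], squeeze=30)

```text
time_s: 19.23
tool_pos: [0.4856, -0.2009, 0.1171]
ee_rot: [[1.0, 0.004, 0.001], [0.004, -1.0, -0.001], [0.001, 0.001, -1.0]]
wrist_force: [0.1, -0.6, 5.0]
finger_gap: 0.0166
gripper_force: 30.0
```

Call:
play_rows([
  [[0,0,-0.01,0,0,0,0],[0,0,-0.035,0,0,0,0],[0,0,-0.04,0,0,0,0],[0,0,-0.03,0,0,0,0],[0.02,-0.013,0,0,0,0,0],[0.03,-0.02,0,0,0,0,0],[0.03,-0.02,0,0,0,0,0],[0.03,-0.02,0,0,0,0,0],[0.025,-0.018,0,0,0,0,0],[0.013,-0.01,0.01,0,0,0,0],[0,0,0.02,0,0,0,0],[0,0,0.005,0,0,0,0],[0,0,0,0,0,0,0],[0,0,0,0,0,0,0]],
])

```text
time_s: 20.98
tool_pos: [0.6326, -0.0998, 0.1972]
ee_rot: [[1.0, 0.003, 0.001], [0.003, -1.0, -0.0], [0.001, 0.0, -1.0]]
wrist_force: [0.2, 0.8, -0.6]
finger_gap: 0.0165
gripper_force: 30.0
```

```bash
python3 - <<'E'
from h import *
C=cam('scene')
cv2.imwrite('pics/s4.png',cv2.resize(C[0]['pixels'][120:230,280:430,::-1],None,fx=4,fy=4,interpolation=cv2.INTER_CUBIC))
E
python3 lid.py large_square 0 .480 -.203 .226
```

```text
outline [ 0.484  -0.1672 -0.7255  0.7527] 0.82
edge [ 0.4808 -0.2023  0.2342  6.4143]
knob [ 0.4737 -0.1965  0.      3.2475]
```

View pics/s4.png

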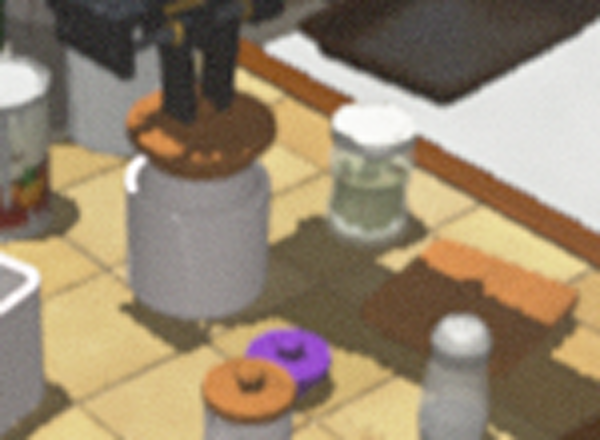

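The large round lid hangs level above its canister (crop 203,130). Lowering now.

Call:
play_rows([
  [[0,0,0.012,0,0,0,0],[0,0,0.008,0,0,0,0],[0,0,0.006,0,0,0,0],[0,0,0.006,0,0,0,0],[0,0,0.003,0,0,0,0],[0,0,0,0,0,0,0]],
])

```text
time_s: 21.88
tool_pos: [0.6326, -0.0989, 0.1619]
ee_rot: [[1.0, 0.004, -0.0], [0.004, -1.0, -0.0], [-0.0, 0.0, -1.0]]
wrist_force: [-2.6, 0.5, 3.4]
finger_gap: 0.0166
gripper_force: 30.0
```

Call:
play_rows([
  [[0,0,0.001,0,0,0,0],[0,0,0,0,0,0,0.3],[0,0,0,0,0,0,0.5],[0,0,-0.01,0,0,0,0.5],[0,0,-0.04,0,0,0,0.5],[0,0,-0.04,0,0,0,0.5],[-0.01,-0.04,0,0,0,0,0.5],[-0.03,-0.045,0,0,0,0,0.5],[-0.03,-0.045,0,0,0,0,0.5],[-0.03,-0.045,0,0,0,0,0.5],[-0.02,-0.025,0,0,0,0,0.5],[0,0,0,0,0,0,0.5],[0,0,0,0,0,0,0.5]],
])

```text
time_s: 23.5
tool_pos: [0.5126, 0.0997, 0.2512]
ee_rot: [[1.0, 0.003, 0.001], [0.003, -1.0, -0.0], [0.001, 0.0, -1.0]]
wrist_force: [-0.1, 0.1, -0.2]
finger_gap: 0.0444
gripper_force: 0.0
```

```bash
python3 lid.py large_square 0 .480 -.203 .226
python3 - <<'E'
from h import *
C=cam('scene'); T=cam('top')
r=lambda I,f:cv2.resize(I[:,:,::-1],None,fx=f,fy=f,interpolation=cv2.INTER_CUBIC)
a=r(C[0]['pixels'][150:220,300:440],4); b=r(T[0]['pixels'][120:260,340:480],4)
cv2.imwrite('pics/s5.png',np.vstack([a,b[:300]]))
E
```

```text
outline [ 0.4817 -0.2037  0.2251  0.0351] 0.95
edge [ 0.4786 -0.2026  0.2297 29.3572]
knob [ 0.4772 -0.2022  0.     30.6057]
```

View pics/s5.png

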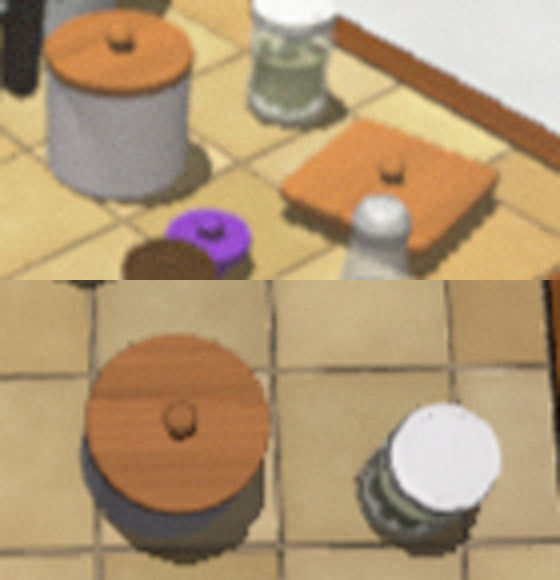

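Call:
play_rows([
  [[-0.003,0.03,0,0,0,0,0.5],[-0.005,0.045,0,0,0,0,0.5],[-0.005,0.045,0,0,0,0,0.5],[-0.005,0.045,0,0,0,0,0.5],[-0.005,0.045,0,0,0,0,0.5],[-0.005,0.045,0,0,0,0,0.5],[-0.004,0.03,0,0,0,0,0.5],[-0.0015,0.0175,0,0,0,0.9,0.5],[0,0,0,0,0,0.9,0.5],[0,0,0.03,0,0,0,0.5],[0,0,0.04,0,0,0,0.5],[0,0,0.03,0,0,0,0.5],[0,0,0,0,0,0,0.5],[0,0,0,0,0,0,0.5]],
])

```text
time_s: 25.45
tool_pos: [0.4803, -0.2027, 0.1516]
ee_rot: [[0.969, -0.245, 0.001], [-0.245, -0.969, -0.001], [0.001, 0.0, -1.0]]
wrist_force: [0.4, 0.4, -0.4]
finger_gap: 0.044
gripper_force: 0.0
```

Call:
play_rows([
  [[0,0,0.03,0,0,0,0.5],[0,0,0.02,0,0,0,0.5],[0,0,0.0095,0,0,0,0.5],[0,0,0,0,0,0,0.5],[0,0,0,0,0,0,0.3],[0,0,0,0,0,0,0],[0,0,0,0,0,0,0],[0,0,0,0,0,0,0],[0,0,0,0,0,0,0],[0,0,-0.01,0,0,0,0],[0,0,-0.02,0,0,0,0],[0,0,0,0,0,0,0]],
], squeeze=35)

```text
time_s: 26.95
tool_pos: [0.4804, -0.2022, 0.1223]
ee_rot: [[0.97, -0.245, 0.002], [-0.245, -0.97, -0.001], [0.002, 0.0, -1.0]]
wrist_force: [0.7, -0.2, -1.2]
finger_gap: 0.0161
gripper_force: 35.0
```

Call:
play_rows([
  [[0,0,-0.03,0,0,0,0],[0,0,-0.04,0,0,0,0],[0,0,-0.04,0,0,0,0],[0,0,-0.02,0,0,0,0],[0.004,-0.02,0,0,0,0,0],[0.007,-0.036,0,0,0,0,0],[0.008,-0.04,0,0,0,0,0],[0.008,-0.04,0,0,0,0,0],[0.008,-0.04,0,0,0,0,0],[0.008,-0.04,0,0,0,0,0],[0.008,-0.04,0,0,0,0,0],[0.008,-0.04,0,0,0,0,0],[0.006,-0.03,0,0,0,0,0],[0.003,-0.0185,0,0,0,-0.34,0],[0,0,0.02,0,0,0,0],[0,0,0.025,0,0,0,0],[0,0,0.01,0,0,0,0],[0,0,0,0,0,0,0],[0,0,0,0,0,0,0]],
])

```text
time_s: 29.32
tool_pos: [0.6303, 0.1149, 0.1969]
ee_rot: [[0.98, -0.199, 0.001], [-0.199, -0.98, 0.0], [0.001, -0.0, -1.0]]
wrist_force: [0.5, -0.1, -1.1]
finger_gap: 0.0167
gripper_force: 35.0
```

```bash
python3 - <<'E'
from fit import *
C=cam('scene'); s=state(); b=s['tool_pos'][2]-.092; print(s['tool_pos'],b)
for r in outline_of('scene','large_square_lid')[:1]:
    print(r['p'],np.round(fit([C],[r['region']],lidm('large_square',b),(.63,.115),'s'),4))
cv2.imwrite('pics/s6.png',cv2.resize(C[0]['pixels'][140:250,210:340,::-1],None,fx=5,fy=5,interpolation=cv2.INTER_CUBIC))
E
```

```text
[0.63039711 0.1150974  0.19713086] 0.10513086202481536
0.82 [0.6246 0.1173 0.2698 0.2062]
```

View pics/s6.png

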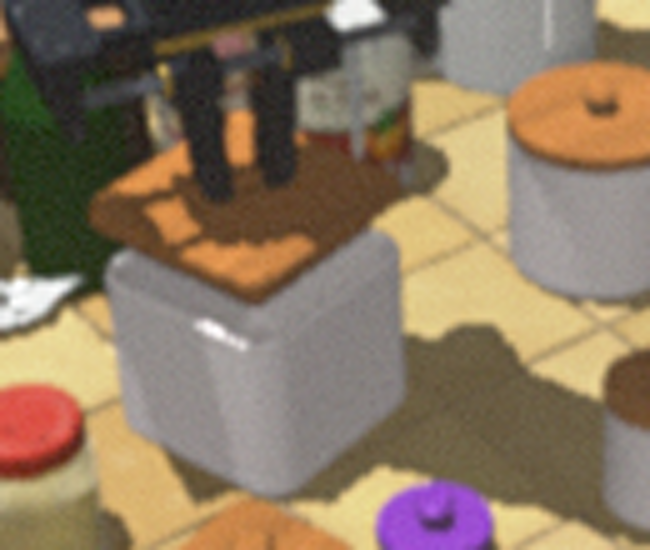

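Yaw matches the canister (0.27 rad) and the lid hangs level. Lowering now.

Call:
play_rows([
  [[0,0,0.01,0,0,0,0],[0,0,0.006,0,0,0,0],[0,0,0.005,0,0,0,0],[0,0,0.004,0,0,0,0],[0,0,0.002,0,0,0,0],[0,0,0,0,0,0,0]],
])

```text
time_s: 30.18
tool_pos: [0.63, 0.1154, 0.1693]
ee_rot: [[0.98, -0.198, 0.0], [-0.198, -0.98, 0.0], [0.0, -0.0, -1.0]]
wrist_force: [0.7, -0.1, -1.3]
finger_gap: 0.0162
gripper_force: 35.0
```

Call:
play_rows([
  [[0,0,0.0015,0,0,0,0],[0,0,0,0,0,0,0],[0,0,0,0,0,0,0.3],[0,0,0,0,0,0,0.5],[0,0,-0.01,0,0,0,0.5],[0,0,-0.04,0,0,0,0.5],[0,0,-0.04,0,0,0,0.5],[0,0,-0.04,0,0,0,0.5],[0,0.03,0,0,0,0,0.5],[0,0.045,0,0,0,0,0.5],[0,0.05,0,0,0,0,0.5],[0,0.05,0,0,0,0,0.5],[0,0.05,0,0,0,0,0.5],[0,0.045,0,0,0,0,0.5],[0,0.04,0,0,0,0,0.5],[0,0,0,0,0,0,0.5],[0,0,0,0,0,0,0.5],[0,0,0,0,0,0,0.5]],
])

```text
time_s: 32.42
tool_pos: [0.5689, -0.1868, 0.2979]
ee_rot: [[0.981, -0.196, 0.0], [-0.196, -0.981, 0.001], [0.0, -0.001, -1.0]]
wrist_force: [0.2, 0.2, 0.1]
finger_gap: 0.0441
gripper_force: 0.0
```

```bash
python3 - <<'E'
from fit import *
C=cam('scene'); T=cam('top')
for n,b in (('large_square',.077),('large_round',.069),('small_square',.057),('small_round',.047)):
    k=CAN[n][0]
    x0=dict(large_square=(.6305,.115),large_round=(.6327,-.0998),small_square=(.4633,.224),small_round=(.4589,.0081))[n]
    for cn,c in (('top',T),('scene',C)):
        u=proj(c,[(*x0,b+.02)])[0]
        for r in outline_of(cn,n+'_lid'):
            if np.hypot(*(np.array(r['centre'])-u))<15: print(n,cn,np.round(fit([c],[r['region']],lidm(n,b),x0,k),4))
cv2.imwrite('pics/end.png',np.vstack([cv2.resize(C[0]['pixels'][140:300,190:440,::-1],None,fx=2.4,fy=2.4),cv2.resize(T[0]['pixels'][120:270,200:480,::-1],(600,200))]))
E
```

```text
large_square top [0.6323 0.1169 0.2755 0.0564]
large_square scene [0.6276 0.1162 0.2736 0.1012]
large_round top [ 0.6318 -0.098   0.      0.1318]
large_round scene [ 0.6254 -0.0961  0.      0.0524]
small_square top [0.4629 0.224  0.3356 0.0628]
small_square scene [0.4587 0.2249 0.2952 0.0809]
small_round top [0.4588 0.0086 0.     0.0372]
small_round scene [ 0.464  -0.031   0.      0.3885]
small_round scene [0.4566 0.0117 0.     0.1252]
```

View pics/end.png

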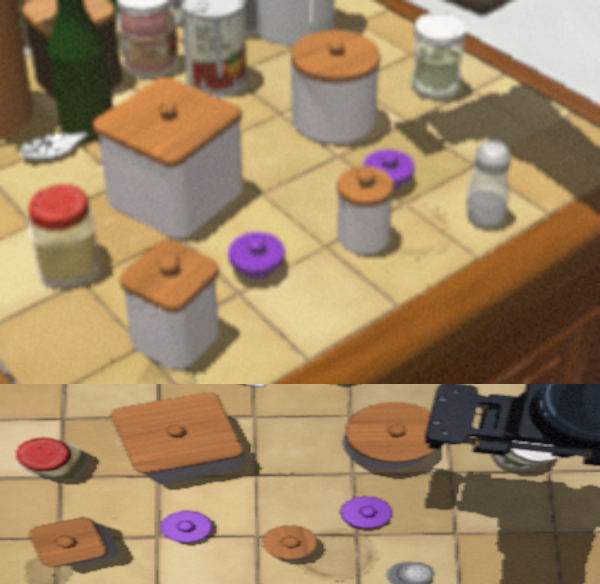

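The large round lid's fit in the scene view is off by more than the others, so I'll check it enlarged against the predicted outline.

```bash
python3 - <<'E'
from fit import *
C=cam('scene')
for q,m,x0 in (('large_round_canister',None,0),):
    pass
r=[r for r in outline_of('scene','large_round_lid')][0]
for b in (.061,.065,.069,.073,.077): print(b,np.round(fit([C],[r['region']],lidm('large_round',b),(.63,-.1),'r'),4))
im=cv2.resize(C[0]['pixels'][145:205,295:365,::-1],None,fx=8,fy=8,interpolation=cv2.INTER_CUBIC); raw=im.copy()
def draw(P,col): cv2.polylines(im,[np.round((proj(C,P)-[295,145]+.5)*8-.5).astype(np.int32)],True,col,1)
x,y=.6327,-.1012
for z,wd,col in ((0,.096,(255,0,0)),(.084,.098,(0,255,0)),(.094,.098,(0,0,255)),(.106,.018,(0,0,255))): draw(ring('r',wd,z,x,y,0),col)
cv2.imwrite('pics/lr.png',im)
E
```

```text
0.061 [ 0.6364 -0.1065  0.      0.0871]
0.065 [ 0.6312 -0.102   0.      0.097 ]
0.069 [ 0.627  -0.0984  0.      0.1071]
0.073 [ 0.622  -0.0936  0.      0.1179]
0.077 [ 0.6176 -0.0901  0.      0.1286]
```

View pics/lr.png

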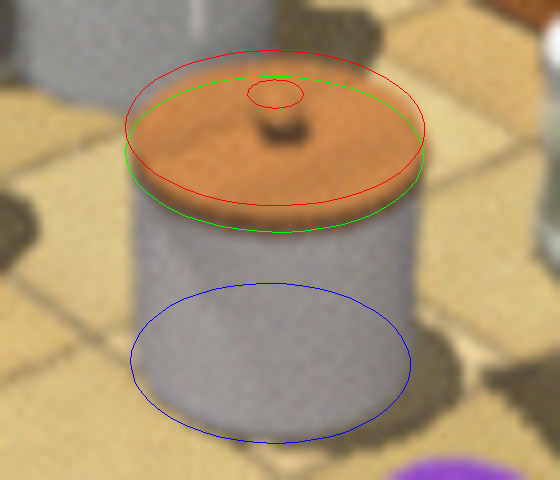

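The predicted rim outline (green) lies on the plate's lower edge, so the large round lid is seated. All four are closed.

```bash
python3 -c "
from bench import arm; print(arm.sign_off())"
```

```text
the job is handed in; nothing more can be done
None
```

I closed all four canisters with their own oak lids and handed the job in at about 33 of the 96 seconds; the cameras showed every lid seated and both jars still standing, but no verdict came back.

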